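# Set and clamp the length stop of the cutting guide

## Task

Set the length stop for the next cut: push the grey stop carriage along the fence to its next station, to the left, so that its ball catch drops in. Then draw the spring-loaded stop leg out to the left by its black grip block until the brass pointer stands over the red length marker, with the red cam lever still open, and while holding the leg there squeeze the lever fully closed against the block. Finish still squeezing lever and block with the pointer on the marker: do not let go, and leave the tenon piece, folding rule and glue bottle where they are.

Things in the scene. Friction and masses are not known exactly. Their poses are not given: they have to be found in the camera images.
- stop_rail: the cutting guide, fixed: plywood base 165 x 580 x 15 mm with an aluminium fence profile on it, 78 mm wide, top 55 mm above the table. Its y axis runs along the fence to the left: carriage and leg slide that way. Origin on the table top; carriage, leg, grip block, lever and knob have their centre lines at x = 0 of this frame. Place and yaw differ each time
- stop_carriage (a joint): travel (m) of the grey carriage along the fence, 0 to 0.17, growing to the left (+y of stop_rail); its middle is at y = -0.10 + travel. Next station: 0.120, where a spring ball drops between two ribs: about 12 N to get in or out; elsewhere 1.5 N. Channel 38 mm wide, top 87 mm above the table, from 120 mm right to 80 mm left of its middle
- knob_top (a point): top of the carriage's round black knob, 22 mm in diameter, 108 mm to the right (-y) of the carriage's middle; top 132 mm above the table, straight shank from 96 mm up; below it is the carriage's solid end, 38 mm wide, top 88 mm above the table. To push or grip the carriage
- carriage_index (a point): white index line on the carriage's front lower edge, at its middle
- station_plate (a point): brass plate on the fence's front top edge that marks the next station: the carriage index stands beside it (same y of stop_rail, within 3 mm) when the carriage is in the station
- stop_leg (a joint): travel in m of the sliding stop leg relative to the carriage, 0 (drawn in by its spring) to 0.06, growing to the left (+y of stop_rail). A spring pulls it in with 3 to 4.5 N as long as the cam lever is open, so it must be held
- grip_block: black grip block standing on the leg: 20 mm (x) by 16 mm (y, along the slide), top 149 mm above the table. Origin on its upright middle line, 56 mm above the table; axes as stop_rail. Push its right (-y) face; the lever is on its left. At leg travel p it stands at y = -0.045 + p from the carriage's middle. Keep fingertips 100 mm or more above the table beside it, to clear carriage and cam
- lever_paddle: red paddle of the cam lever, 8 mm thick, 22 mm wide, origin on its pivot, 14 mm left (+y) of the block's middle and 108 mm above the table; z along the paddle, which ends 43 mm from the pivot. Closed: upright, outer face 18 mm from the block's middle, block and lever 26 mm thick together. Fully open: its edge is 38 mm left of the block's middle, tip 146 mm above the table
- cam_lever (a joint): angle in rad of the cam lever: 0 closed (upright against the block, leg clamped), 0.5 fully open (leaning to the left). It stays where it is left; closing takes 2 to 5 N at the tip. Closed, it clamps the leg to the carriage against about 15 N
- lever_tip (a point): middle of the upper end of the red paddle, 43 mm from its pivot
- pointer_tip (a point): brass pointer that sticks out of the grip block towards the robot, over the carriage's front edge, 6 mm to the right (-y) of the block's middle; the point is near its end
- marker_line (a point): top of the red length marker, 5 mm wide, fixed on the scale on the carriage's front wall; it travels with the carriage, and sits at another place on the scale each time
- length_marker (a joint): place of the red marker on the scale in m: the leg travel (joint stop_leg) at which the pointer stands exactly over the marker. It does not move during the job
- tenon_sample: spruce tenon piece 42 x 175 x 55 mm lying on the guide's base against the fence, on the robot's side, to the right; origin in the middle of its underside. Leave alone
- folding_rule: closed folding rule, 17 x 239 x 18 mm, lying behind the guide; leave alone
- glue_bottle: white glue bottle with red cap, 60 mm in diameter, 200 mm tall, standing behind the guide on the right; leave alone

How it is judged:
On the way, in this order (a step that is already met when the one before it is completed fails the run):
1. the carriage sits in the next station (index within 3 mm of the station plate) (value of joint stop_carriage between 0.117 and 0.123 m), for 0.2 s.
2. the leg is held with the pointer within 4 mm of the red marker, cam lever still open (over 0.3 rad), carriage still in its station (all of step 1 and y of pointer_tip in the frame of marker_line between -0.004 and 0.004 m and value of joint cam_lever above 0.3 rad and contact force between the fingers and grip_block above 1 N), for 0.2 s.
At the end, for the whole second after the job is handed in: The carriage is in the next station (travel 0.117 to 0.123), the pointer within 4 mm of the red marker along the slide, the cam lever closed (under 0.08 rad), and the fingers still squeeze the lever and the grip block with more than 2 N each (all of step 1 and y of pointer_tip in the frame of marker_line between -0.004 and 0.004 m and value of joint cam_lever below 0.08 rad and contact force between the fingers and lever_paddle above 2 N and contact force between the fingers and grip_block above 2 N); the arm keeps its last pose, push and grip.
It fails at once if the tenon piece, folding rule or glue bottle is moved by more than 20 mm (distance of any of tenon_sample, folding_rule, glue_bottle from where it was at the start of the episode above 0.02 m).
It also fails if it takes over 64 s, if anything falls off the work surface, if the arm or the gripper's body presses on something with over 40 N, if the wrist force passes 120 N, or if a joint passes its speed limit or range.

## Robot

A 7-joint arm with a two-finger parallel gripper is mounted at the origin on a cart in front of the work surface, level with it; the furniture and walls round the work are solid. World frame = base frame: x ahead of the robot, y to its left, z up, the work surface at z = 0. Lengths are in m, angles in rad, forces in N, time in s.
With the tool pointing down it reaches from about 0.425 to 0.925 m from the base axis. Payload 6.8 kg.
Tool frame: the origin (TCP) lies at the very end of the fingers, on their centre line; the grasp point (between the pads) lies 19 mm behind it; z points along the fingers, y is the line along which they close (so a half turn about z gives the same grasp; the last joint's range is limited). The gripper opens to 85 mm and grips with 20 to 120 N. Pads are 22 mm wide; open, the fingers measure 114 mm over their backs; the gripper's body (76 mm by 85 mm) begins 54 mm behind the grasp point. The pads swing forward as they close: fully open they stand 13 mm farther back than shut.
Start: joints at [-1.255, 0.477, 0.022, 1.555, -0.011, 1.109, -0.083], TCP at [0.278, 0.615, 0.231] pointing down, gripper open.
Joint ranges: [-2.96, 2.96], [-0.34, 2.1], [-1.41, 1.46], [0.24, 2.44], [-1.37, 4.51], [0.17, 1.92], [-2.96, 2.96]. Speed limits (rad/s): [2.39, 2.39, 3.14, 3.14, 3.14, 3.14, 3.14].

## Interface

Orientations are given as a unit quaternion [w, x, y, z].
In Python, from station import bot gives the robot as it stands. The module is installed in compiled form; this text tells all that it offers.
- The arm moves only by the shell command python3 -m jog 'ROWS' [OPENING] [FORCE]. ROWS is JSON, a list of rows, each a list of 4 numbers: the shift along the tool's x, y, z in cm, then the turn about the tool's z in rad. In form: [[x, y, z, spin], ...]. A call has 1 to 20 rows; each row is the pose to reach, as a shift and turn from the pose commanded when the call began, along the tool's axes at that moment; what a row does not reach only later rows make up. A row lasts 1/12 s, in which the tool goes at most 41.7 mm and 7.16 degrees, less where a joint would pass 70% of its speed; a pose out of reach is approached as far as the arm can. A call with a gripper value outside its range is refused whole. OPENING is the closure, from -1 (fully open) to 1 (shut), set as the call begins (- or left out, the last holds). The fingers move at their own pace and stop on an object; FORCE is the grip in N (left out, the last holds). Time passes only in rows, so rows that repeat a pose let the fingers close. It gives the time, the measured TCP pose, the force, the opening and the grip force at its end, in the units of the state.
- bot.get_obs(): the state, without advancing time (a new reading comes with each control period).
- bot.read_camera(name): name is "side" or "top" or "wrist"; returns a dict with "pixels" (480x640x3 uint8, red, green, blue), "depth" (480x640 float32, m along the optical axis (not along the pixel's ray), 0 where there is no reading), "fovy" (degrees; the focal length in pixels is half the picture's height over the tangent of half this angle, whatever the lens; pixels are square), "cx", "cy" (the principal point, pixels), "pose" (4x4, takes a point from camera to world coordinates). Camera axes: x right, y down, z forward; pixel columns grow to the right and rows downward; lengths in m; the calibration is good to about 2 mm. A picture is of the moment at which its call begins.
- bot.hand_in(): hands the job in; it is judged then, once.
The state is a dict: "t": time; "q": joint angles; "joint_vel": joint speeds; "joint_torque": joint torques, N m; "eef_pos": TCP position; "tool_rot": TCP orientation; "contact_force": force on the tool from outside, world axes, zero at the start; "torque": the same for the moment, N m; "gripper_width": opening from 0.0 (shut) to 1.0 (fully open); "grasp_force": force on a finger pad.
Only numpy, scipy, OpenCV 4.12 (cv2) and the standard library are available. Lean on these libraries where they do the work, as an engineer would, in place of code of your own. Each camera call takes 0.05 s, during which the arm holds its last target. There are 200 camera calls.

## Working session

There is one attempt and no reset: what is moved stays moved. The work goes in short steps, Python scripts to look and compute and a shell command to move; the robot and the scene stay as the last step left them, time stands still between calls to the robot, and variables do not carry over. Pictures are saved under pics/ and viewed, at most 13 in all, crops included, and the job is handed in when it is done.

```bash
mkdir -p pics
cat > h.py <<'E'
import numpy as np, cv2
from station import bot
def cam(n):
    c=bot.read_camera(n); c['f']=240/np.tan(np.radians(c['fovy'])/2); return c
def save(c,name): cv2.imwrite('pics/'+name,c['pixels'][:,:,::-1])
def pt(c,u,v):
    d=float(np.median(c['depth'][int(v)-1:int(v)+2,int(u)-1:int(u)+2]))
    p=np.array([(u-c['cx'])/c['f']*d,(v-c['cy'])/c['f']*d,d,1]); return (np.array(c['pose'])@p)[:3]
def ray(c,u,v,z):
    P=np.array(c['pose']); r=P[:3,:3]@np.array([(u-c['cx'])/c['f'],(v-c['cy'])/c['f'],1]); o=P[:3,3]
    return o+r*(z-o[2])/r[2]
def cloud(c):
    v,u=np.mgrid[:480,:640]; d=c['depth']
    p=np.stack([(u-c['cx'])/c['f']*d,(v-c['cy'])/c['f']*d,d],-1); P=np.array(c['pose'])
    return p@P[:3,:3].T+P[:3,3]
E
python3 - <<'E'
from h import *
o=bot.get_obs(); print({k:np.round(v,3) for k,v in o.items()})
a=[]
for n in('top','side','wrist'):
    c=cam(n); save(c,n+'0.png'); print(n,c['fovy'],np.round(c['pose'],3).tolist())
E
```

```text
{'t': np.float64(0.0), 'q': array([-1.255,  0.478,  0.022,  1.556, -0.012,  1.109, -0.083]), 'joint_vel': array([-0.001, -0.001,  0.002, -0.001, -0.002,  0.   ,  0.001]), 'joint_torque': array([-0.0000e+00, -5.9645e+01,  1.6070e+00, -2.8120e+01,  1.2000e-02,
        9.0000e-03,  0.0000e+00]), 'eef_pos': array([0.277, 0.615, 0.23 ]), 'tool_rot': array([-0.   ,  0.21 ,  0.978, -0.001]), 'contact_force': array([ 0.752, -0.548,  0.229]), 'torque': array([ 0.058,  0.024, -0.043]), 'grasp_force': np.float64(0.0), 'gripper_width': np.float64(0.998)}
top 44.857639915866336 [[0.006, -0.996, 0.086, 0.533], [-1.0, -0.004, 0.026, 0.055], [-0.026, -0.086, -0.996, 1.113], [0.0, 0.0, 0.0, 1.0]]
side 48.92714206550695 [[0.873, -0.195, 0.447, 0.102], [-0.487, -0.339, 0.805, -0.894], [-0.005, -0.92, -0.391, 0.565], [0.0, 0.0, 0.0, 1.0]]
wrist 68.30173772727821 [[0.41, 0.865, 0.289, 0.203], [0.912, -0.389, -0.132, 0.65], [-0.002, 0.318, -0.948, 0.373], [0.0, 0.0, 0.0, 1.0]]
```

View pics/top0.png

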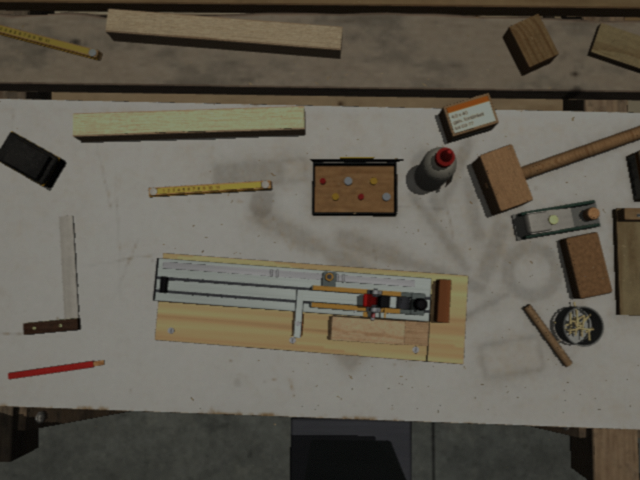

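View pics/side0.png

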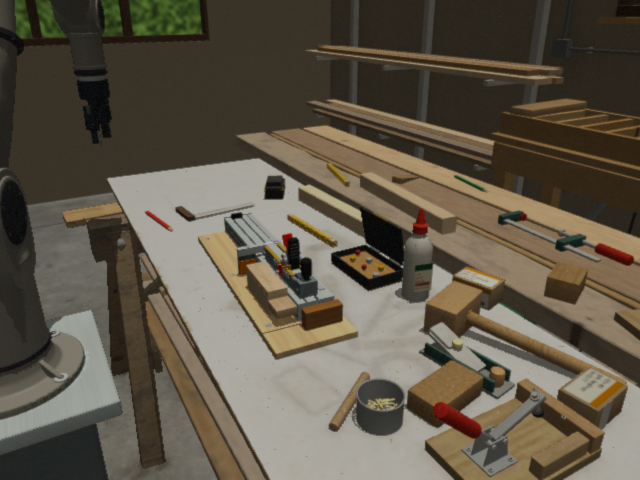

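The top view shows the knob at about (420,303), the block and red lever at about (372,300), and the plywood corners at about (157,254), (467,275), (463,362) and (155,340). The side view shows the same layout, with the glue bottle behind on the right at about (416,265).

Run:
```python
from h import *
c=cam('top'); P=cloud(c); im=c['pixels'].astype(int); s=cam('side'); Q=cloud(s)
big=cv2.resize(c['pixels'][230:370,280:470],None,fx=4.2,fy=4.2,interpolation=cv2.INTER_CUBIC)
cv2.imwrite('pics/crop0.png',big[:,:,::-1])
print('f',c['f'],'table z',np.median(P[380:400,200:400,2]), 'side', np.median(Q[360:380,300:320,2]))
roi=np.zeros((480,640),bool); roi[255:360,160:465]=1
def comp(m,name,X=P):
    n,l,st,ce=cv2.connectedComponentsWithStats(m.astype(np.uint8))
    for i in range(1,n):
        if st[i,4]>6:
            q=X[l==i]; print(name,st[i],ce[i].round(1),np.median(q,0).round(4),'z',q[:,2].min().round(3),q[:,2].max().round(3))
comp(roi&(P[...,2]>.138),'z>138'); comp(roi&(P[...,2]>.115)&(P[...,2]<.138),'115-138')
comp(roi&(im[...,0]>100)&(im[...,1]<60)&(im[...,2]<60),'red')
# fence rect from height 55: 
m=roi&(P[...,2]>.045)&(P[...,2]<.065)
g=np.abs(im[...,0]-im[...,2])<25
r=cv2.minAreaRect(P[roi&(P[...,2]>.009)&(P[...,2]<.021)][:,:2].astype(np.float32)*1000); print('base',r, cv2.boxPoints(r).round(1).tolist())
ims=s['pixels'].astype(int); roi2=np.zeros((480,640),bool); roi2[200:330,220:350]=1
comp(roi2&(Q[...,2]>.138),'S z>138',Q); comp(roi2&(Q[...,2]>.115)&(Q[...,2]<.138),'S115-138',Q)
```

```text
f 581.4533326727164 table z 0.0006991753554159708 side 0.00036536973627332436
z>138 [363 294   7  13  82] [366. 300.] [ 5.258e-01 -1.000e-04  1.458e-01] z 0.139 0.15
z>138 [379 295  12  13 126] [384.6 301.2] [ 0.5244 -0.0311  0.1487] z 0.139 1.113
115-138 [369 294  11  13  86] [373.3 300.5] [ 0.5249 -0.0132  0.1277] z 0.115 0.137
115-138 [414 298  14  13 142] [420.8 303.9] [ 0.5196 -0.0925  0.1312] z 0.116 0.136
115-138 [373 308   4   4   8] [374.6 309.4] [ 0.5096 -0.0163  0.1159] z 0.115 0.116
red [365 295   2  10  16] [365.4 298.8] [0.5283 0.0015 0.147 ] z 0.145 0.149
base ((510.2723693847656, 95.64932250976562), (579.9120483398438, 165.23287963867188), 86.03470611572266) [[407.79998779296875, -187.89999389648438], [572.5999755859375, -199.3000030517578], [612.7000122070312, 379.20001220703125], [447.8999938964844, 390.6000061035156]]
S z>138 [282 233  18  14 144] [290.6 239.3] [ 0.5227 -0.0311  0.1447] z 0.138 0.152
S115-138 [283 239  17  18 165] [291.7 248.7] [ 0.5202 -0.0389  0.128 ] z 0.115 0.138
S115-138 [301 257  11  13 116] [305.9 263.2] [ 0.5166 -0.1018  0.1265] z 0.115 0.133
```

View pics/crop0.png

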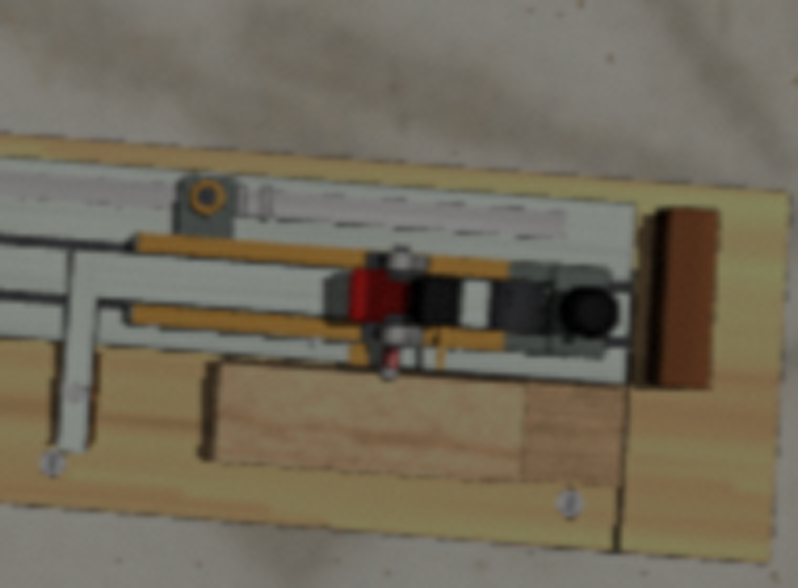

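The crop shows the knob at (588,308), block at (436,300), lever at (380,295), pointer at about (440,348) and red marker at about (390,358). The heights agree with the text: 131 mm for the knob and 149 mm for the block. Knob to block measures 61.5 mm against 63 mm, and the fence yaw is about -4°. Next I move above the knob with the fingers along the fence.

```bash
python3 -m jog '[[-51.2,-54.6,0,-0.353],[-51.2,-54.6,0,-0.353],[-51.2,-54.6,0,-0.353],[-51.2,-54.6,0,-0.353],[-51.2,-54.6,0,-0.353],[-51.2,-54.6,0,-0.353],[-51.2,-54.6,0,-0.353],[-51.2,-54.6,0,-0.353],[-51.2,-54.6,0,-0.353],[-51.2,-54.6,0,-0.353],[-51.2,-54.6,0,-0.353],[-51.2,-54.6,0,-0.353],[-51.2,-54.6,0,-0.353],[-51.2,-54.6,0,-0.353],[-51.2,-54.6,0,-0.353],[-51.2,-54.6,0,-0.353],[-51.2,-54.6,0,-0.353],[-51.2,-54.6,0,-0.353],[-51.2,-54.6,0,-0.353],[-51.2,-54.6,0,-0.353]]' 0 30
python3 - <<'E'
from h import *
o=bot.get_obs(); print(o['eef_pos'],o['tool_rot'],o['gripper_width'],o['t'])
c=cam('wrist'); save(c,'w1.png'); np.savez('w1.npz',**{k:np.asarray(v) for k,v in c.items()})
P=cloud(c)
m=(P[...,2]>.120)&(P[...,2]<.137)&(c['depth']>0)
n,l,st,ce=cv2.connectedComponentsWithStats(m.astype(np.uint8))
for i in range(1,n):
    if st[i,4]>40: print(st[i],ce[i].round(1),np.median(P[l==i],0).round(4))
E
```

```text
t: 1.92
eef_pos: [0.5198, -0.0957, 0.2313]
tool_rot: [0.0, 0.038, 0.999, -0.0]
contact_force: [0.2, 1.2, -0.0]
gripper_width: 0.499
grasp_force: 0.0
[ 0.51980672 -0.09572633  0.23125525] [ 2.43884521e-05  3.81407027e-02  9.99272279e-01 -4.46342543e-04] 0.498709949492434 1.9167
[307 227  30  32 700] [321.3 242.8] [ 0.5168 -0.092   0.131 ]
[393 228  28  33 283] [401.7 237.6] [ 0.5141 -0.037   0.1284]
[426 229  27  33 494] [437.2 242.7] [ 0.5233 -0.0082  0.1302]
[441 474  40   6 158] [461.9 477.3] [0.7651 0.0257 0.1226]
```

View pics/w1.png

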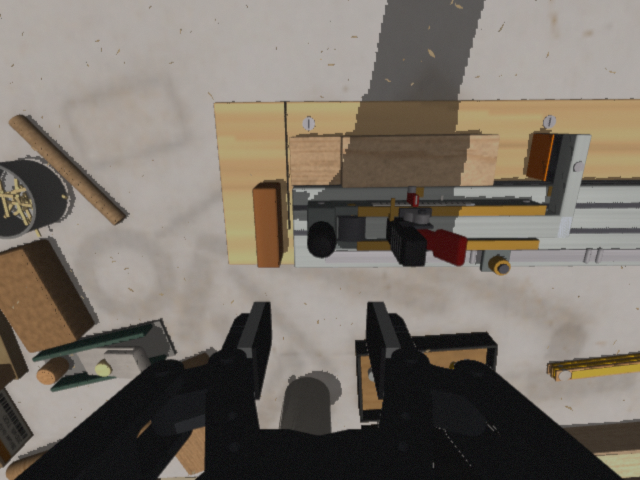

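The wrist view shows the knob at (321,240), block at (407,243), red paddle at (445,247), pointer at (392,208) and red marker at (412,198). The knob position from both cameras is about (0.518,-0.092), so I descend and grip it.

```bash
python3 -m jog '[[0.1,0.4,3,0],[0.1,0.4,6,0],[0.1,0.4,9,0],[0.1,0.4,11,0],[0.1,0.4,12.7,0],[0.1,0.4,12.7,0],[0.1,0.4,12.7,0],[0.1,0.4,12.7,0]]' 0 40
python3 -m jog '[[0,0,0,0],[0,0,0,0],[0,0,0,0],[0,0,0,0],[0,0,0,0],[0,0,0,0]]' 1 40
python3 - <<'E'
from h import *
c=cam('wrist'); save(c,'w2.png')
E
```

```text
t: 2.63
eef_pos: [0.5189, -0.0871, 0.1042]
tool_rot: [-0.0, 0.034, 0.999, 0.0]
contact_force: [-0.2, 0.0, -0.5]
gripper_width: 0.503
grasp_force: 0.0
t: 3.13
eef_pos: [0.5191, -0.0885, 0.1048]
tool_rot: [0.0, 0.035, 0.999, 0.0]
contact_force: [-1.9, 0.7, 6.0]
gripper_width: 0.241
grasp_force: 39.2
```

View pics/w2.png

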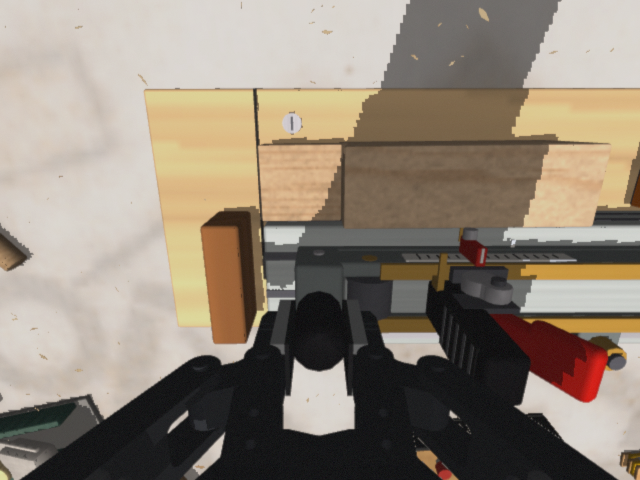

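Knob gripped. The view shows the marker at (472,250), pointer at (441,265) and the white index at about (513,243). I slide the carriage 8 cm and then look for the station plate.

```bash
python3 -m jog '[[0,0.5,0,0],[0,1.3,0,0],[0,2.3,0,0],[0,3.3,0,0],[0,4.3,0,0],[0,5.3,0,0],[0,6.3,0,0],[0,7.2,0,0],[0,7.8,0,0],[0,8,0,0],[0,8,0,0],[0,8,0,0]]'
python3 - <<'E'
from h import *
for n in('wrist','top','side'):
    c=cam(n); save(c,n+'3.png'); np.savez(n+'3.npz',**{k:np.asarray(v) for k,v in c.items()})
c=bot.get_obs(); print(c['eef_pos'],c['contact_force'])
a=cv2.imread('pics/wrist3.png')[180:380,260:640]; b=cv2.resize(a,None,fx=2,fy=2)
t=cv2.resize(cv2.imread('pics/top3.png')[270:335,250:440],None,fx=4,fy=4,interpolation=2)
cv2.imwrite('pics/m3.png',np.vstack([b[:330],cv2.copyMakeBorder(t,0,0,0,0,0)]))
E
```

```text
t: 4.18
eef_pos: [0.5247, -0.0077, 0.1048]
tool_rot: [0.0, 0.035, 0.999, 0.001]
contact_force: [-2.4, 1.8, 7.3]
gripper_width: 0.241
grasp_force: 39.5
[ 0.52474418 -0.00781875  0.10481053] [-2.70834456  1.53420172  6.90993536]
```

View pics/m3.png

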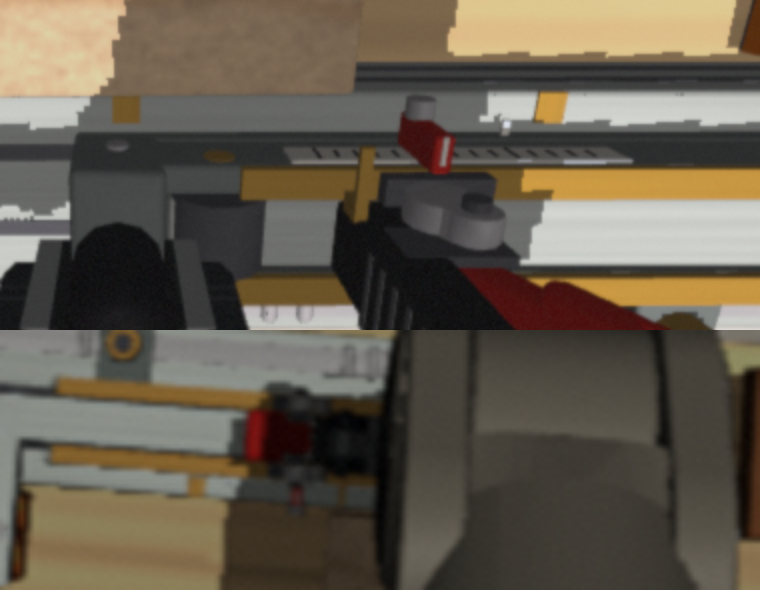

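The wrist crop shows the station plate at crop (552,108), which is image (536,234). The white index is at crop (506,125), image (513,242), with the marker at crop (440,150) and the pointer at crop (366,165).

```bash
cat >> h.py <<'E'
Y=np.array([.0693,.9976]); X=np.array([.9976,-.0693])
def comps(c,m,name,amin=4):
    Pc=cloud(c); n,l,st,ce=cv2.connectedComponentsWithStats(m.astype(np.uint8))
    for i in range(1,n):
        if st[i,4]>=amin:
            p=np.median(Pc[l==i],0); print(name,st[i],ce[i].round(1),p.round(4),'along',(p[:2]@Y).round(4),'z',p[2].round(4))
E
python3 - <<'E'
from h import *
c=dict(np.load('wrist3.npz')); im=c['pixels']; hsv=cv2.cvtColor(im,cv2.COLOR_RGB2HSV).astype(int)
h,s,v=hsv[...,0],hsv[...,1],hsv[...,2]
roi=np.zeros((480,640),bool); roi[222:300,300:600]=1
yel=roi&(h>14)&(h<26)&(s>140)&(v>90); comps(c,yel,'brass',15)
comps(c,roi&((h<6)|(h>174))&(s>150)&(v>60),'red',15)
w=np.zeros_like(roi); w[238:250,505:522]=1
comps(c,w&(im.min(-1)>150),'white',2)
for z in(.055,.058): print(ray(c,536,234,z)[:2]@Y, ray(c,513,243,z)[:2]@Y)
print('tcp along',bot.get_obs()['eef_pos'][:2]@Y)
t=dict(np.load('top3.npz')); u,v2=250+197/4,270+(485-330)/4
print('top plate',u,v2,ray(t,u,v2,.056)@np.r_[Y,0])
E
```

```text
brass [527 226  16  15 198] [534.8 233. ] [0.5077 0.1176 0.0557] along 0.1525 z 0.0557
brass [317 228  12  13 149] [322.5 234.3] [ 0.5004 -0.0022  0.0557] along 0.0325 z 0.0557
brass [437 254  14  37 272] [442.9 271.7] [0.5111 0.0522 0.0963] along 0.0875 z 0.0963
brass [381 265  57  15 782] [408.  271.5] [0.5128 0.0386 0.0869] along 0.0741 z 0.0869
brass [ 503  264   97   15 1373] [553.6 271. ] [0.5175 0.11   0.0868] along 0.1456 z 0.0868
red [460 240  28  27 398] [473.2 251.6] [0.5048 0.0696 0.0874] along 0.1044 z 0.0874
white [505 238   2   3   6] [505.5 239. ] [0.5106 0.1018 0.0545] along 0.1369 z 0.0545
white [510 238  12   6  39] [514.5 239.7] [0.5107 0.1054 0.0553] along 0.1405 z 0.0553
0.15366221264943575 0.14154673478200347
0.15173206022428376 0.13980557113007264
tcp along 0.02856478802777234
top plate 299.25 308.75 0.15024185701751067
```

Remaining distance is about 13–14 mm. I advance and watch the force.

```bash
python3 -m jog '[[0,0.3,0,0],[0,0.6,0,0],[0,0.6,0,0]]' | grep -E 'eef|contact'
python3 -m jog '[[0,0.2,0,0],[0,0.2,0,0]]' | grep -E 'eef|contact'
python3 -m jog '[[0,0.2,0,0],[0,0.2,0,0]]' | grep -E 'eef|contact'
python3 -m jog '[[0,0.2,0,0],[0,0.2,0,0]]' | grep -E 'eef|contact'
```

```text
eef_pos: [0.525, -0.0035, 0.1048]
contact_force: [-2.2, -3.4, 7.4]
eef_pos: [0.525, -0.0032, 0.1048]
contact_force: [-1.9, -7.2, 7.3]
eef_pos: [0.525, -0.0029, 0.1048]
contact_force: [-3.2, -10.8, 7.5]
eef_pos: [0.525, -0.0027, 0.1048]
contact_force: [-2.9, -15.9, 8.7]
```

```bash
python3 -m jog '[[0,0.2,0,0],[0,0.2,0,0],[0,0.2,0,0]]' | grep -E 'eef|contact'
python3 - <<'E'
from h import *
c=cam('wrist'); save(c,'w4.png'); print(bot.get_obs()['eef_pos'][:2]@Y)
im=c['pixels']; hsv=cv2.cvtColor(im,cv2.COLOR_RGB2HSV).astype(int);h,s,v=hsv[...,0],hsv[...,1],hsv[...,2]
roi=np.zeros((480,640),bool); roi[222:300,300:600]=1
comps(c,roi&(h>14)&(h<26)&(s>140)&(v>90),'brass',15)
cv2.imwrite('pics/c4.png',cv2.resize(cv2.imread('pics/w4.png')[215:295,400:600],None,fx=4,fy=4,interpolation=2))
E
```

```text
eef_pos: [0.525, -0.0025, 0.1048]
contact_force: [-2.5, -19.1, 9.2]
0.033938033587687225
brass [520 225  16  16 202] [527.1 232.1] [0.5076 0.1175 0.0557] along 0.1524 z 0.0557
brass [308 228  13  13 162] [313.8 234.1] [ 0.5    -0.0019  0.0557] along 0.0327 z 0.0557
brass [437 254  14  36 280] [442.9 271.6] [0.5118 0.0573 0.0962] along 0.0926 z 0.0962
brass [ 505  263   95   16 1378] [554.6 270.5] [0.518  0.115  0.0869] along 0.1506 z 0.0869
brass [381 265  57  15 784] [407.9 271.5] [0.5134 0.0435 0.0869] along 0.079 z 0.0869
```

View pics/c4.png

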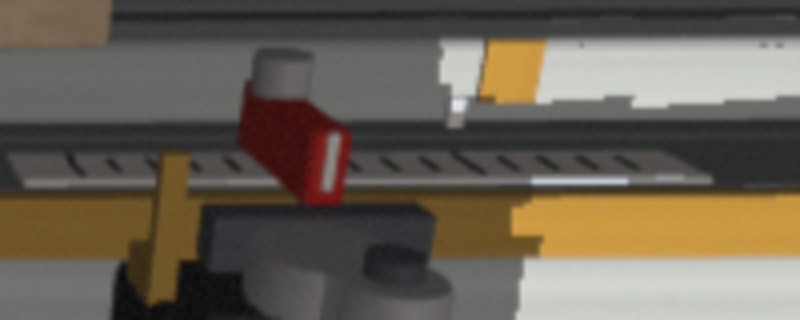

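The index at crop (457,112) is still about 7 mm short of the plate at crop (510,75). The carriage is at the entry rib, so I keep pushing gently.

```bash
python3 -m jog '[[0,0.1,0,0],[0,0.1,0,0],[0,0.1,0,0]]' | grep -E 'eef|contact'
python3 -m jog '[[0,0.1,0,0],[0,0.1,0,0],[0,0.1,0,0]]' | grep -E 'eef|contact'
python3 -m jog '[[0,0.1,0,0],[0,0.1,0,0],[0,0.1,0,0]]' | grep -E 'eef|contact'
```

```text
eef_pos: [0.5251, -0.0024, 0.1048]
contact_force: [-3.3, -22.4, 9.3]
eef_pos: [0.5255, 0.0036, 0.1048]
contact_force: [-2.6, -2.7, 7.9]
eef_pos: [0.5257, 0.0072, 0.1048]
contact_force: [-2.1, -2.9, 8.2]
```

Run:
```python
from h import *
c=cam('wrist'); save(c,'w5.png'); o=bot.get_obs(); print(o['eef_pos'],o['contact_force'],o['eef_pos'][:2]@Y,o['t'])
im=c['pixels']; hsv=cv2.cvtColor(im,cv2.COLOR_RGB2HSV).astype(int);h,s,v=hsv[...,0],hsv[...,1],hsv[...,2]
roi=np.zeros((480,640),bool); roi[222:300,300:600]=1
comps(c,roi&(h>14)&(h<26)&(s>140)&(v>90),'brass',15)
comps(c,roi&((h<6)|(h>174))&(s>150)&(v>60),'red',15)
cv2.imwrite('pics/c5.png',cv2.resize(cv2.imread('pics/w5.png')[215:295,400:600],None,fx=4,fy=4,interpolation=2))
```

```text
[0.5257469  0.00716952 0.10481117] [-2.90938861 -4.61647252  6.85240121] 0.0435865766026789 6.1833
brass [501 226  16  15 189] [508.5 232.5] [0.5077 0.1173 0.0558] along 0.1522 z 0.0558
brass [300 228   3  13  39] [301. 234.] [0.5003 0.0006 0.0558] along 0.0353 z 0.0558
brass [437 254  15  36 273] [442.9 271.6] [0.5123 0.067  0.0963] along 0.1024 z 0.0963
brass [381 265  57  15 783] [408.  271.5] [0.5139 0.0533 0.0869] along 0.0888 z 0.0869
brass [ 504  264   96   15 1367] [553.8 271. ] [0.5187 0.1248 0.0868] along 0.1604 z 0.0868
red [467 241  20  26 217] [477.9 253.2] [0.5048 0.0851 0.0913] along 0.1199 z 0.0913
```

View pics/c5.png

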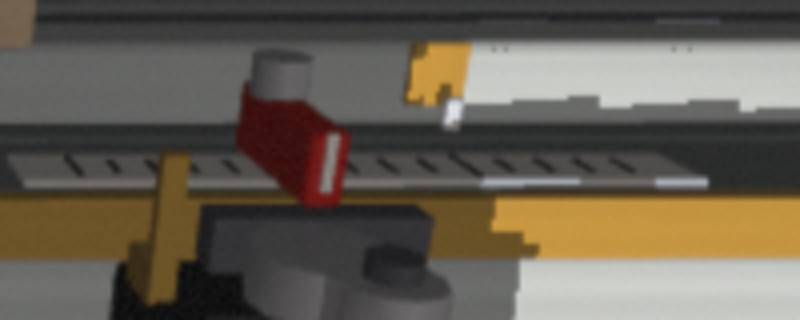

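The index is now about 2 mm past the plate centre, with a light push remaining. I back off 3 mm to unload and re-check.

```bash
python3 -m jog '[[0,-0.1,0,0],[0,-0.2,0,0],[0,-0.3,0,0],[0,-0.3,0,0],[0,-0.3,0,0]]' | grep -E 'eef|contact'
python3 - <<'E'
from h import *
c=cam('wrist'); o=bot.get_obs(); print(o['contact_force'],o['eef_pos'][:2]@Y)
im=c['pixels']; hsv=cv2.cvtColor(im,cv2.COLOR_RGB2HSV).astype(int);h,s,v=hsv[...,0],hsv[...,1],hsv[...,2]
roi=np.zeros((480,640),bool); roi[222:300,300:600]=1
comps(c,roi&(h>14)&(h<26)&(s>140)&(v>90),'brass',15)
w=np.zeros_like(roi); w[236:250,506:520]=1
print(im.min(-1)[236:250,506:522])
E
```

```text
eef_pos: [0.5257, 0.0064, 0.1048]
contact_force: [-2.9, 2.5, 8.1]
[-2.19761408  2.50365705  7.12509108] 0.042847133106524826
brass [502 226  16  15 191] [509.4 232.5] [0.5074 0.1175 0.0557] along 0.1524 z 0.0557
brass [300 228   4  13  52] [301.5 234. ] [5.003e-01 2.000e-04 5.570e-02] along 0.0349 z 0.0557
brass [437 254  13  37 271] [442.8 271.7] [0.5123 0.0664 0.0963] along 0.1017 z 0.0963
brass [381 265  57  15 782] [408.  271.5] [0.5138 0.0527 0.0869] along 0.0882 z 0.0869
brass [ 503  264   97   15 1369] [553.7 271. ] [0.5185 0.1241 0.0869] along 0.1597 z 0.0869
[[ 63  44  40  41  48  66  67  63  67  69  98 172 196 198 198 197]
 [ 60  41  38  39  52  66  66  67  66  69 109 188 198 199 199 198]
 [ 60  43  40  46  65  69  74  73  71  74 113 192 200 199 200 200]
 [ 57  42  40  45  65  83 120 122 118 100 118 195 200 200 200 199]
 [ 45  48  48  51  73 118 187 194 192 146 139 192 187 183 184 184]
 [ 69  71  72  74  89 145 211 216 211 147 156 173 128 118 118 117]
 [100 102 100  99 100 160 215 218 208 142 114 114 105 106 102 104]
 [103 103 104 100 112 185 216 218 201 123 104 105 103 104 104 104]
 [100 102 100  97 112 193 216 214 185 116  99 102 102 101 103 103]
 [ 93  91  91  86 114 194 204 198 167 104  93  91  91  92  94  92]
 [ 51  51  52  60  90 134 135 132  98  59  52  51  50  49  51  53]
 [ 43  42  41  48  71  96  97  92  64  42  42  42  42  44  41  40]
 [ 44  43  44  45  48  52  52  54  47  44  45  45  47  45  43  46]
 [ 51  50  48  48  49  49  51  50  51  47  50  51  49  47  50  49]]
```

The force is near neutral on both sides, the knob is at 42.8 mm against the predicted 42.5 mm, and the carriage middle is at about 150.8 mm with the plate at 150–152 mm. The carriage is seated. Next I measure the pointer and marker, then let go of the knob.

```bash
python3 -m jog '[[0,0,0,0],[0,0,0,0],[0,0,0,0],[0,0,0,0]]' 0 30 | grep -E 'eef|contact|width'
python3 -m jog '[[0,0,-2,0],[0,0,-5,0],[0,0,-8,0],[0,0,-8,0],[0,0,-8,0]]' 0.0 | grep -E 'eef|contact|width|^t'
cat > meas.py <<'E'
from h import *
import sys
def meas(c,pr=True):
    im=c['pixels']; P=cloud(c); hsv=cv2.cvtColor(im,cv2.COLOR_RGB2HSV).astype(int);h,s,v=hsv[...,0],hsv[...,1],hsv[...,2]
    al=P[...,:2]@Y; ac=P[...,:2]@X; z=P[...,2]
    A=(c['depth']>0)&(ac>.47)&(ac<.515)
    r=A&((h<6)|(h>174))&(s>150)&(v>50)&(z>.06)&(z<.125)
    b=A&(h>12)&(h<28)&(s>110)&(v>40)&(z>.09)&(z<.112)
    for n,m in(('marker',r),('pointer',b)):
        if m.sum()<3: print(n,'none'); continue
        t=m&(z>np.percentile(z[m],95)-.0015)
        print(n,m.sum(),t.sum(),'px',np.argwhere(t).mean(0).round(1)[::-1],'top along',al[t].min().round(4),np.median(al[t]).round(4),al[t].max().round(4),'ac',ac[t].min().round(4),ac[t].max().round(4),'z',np.median(z[t]).round(4))
if __name__=='__main__':
    for n in sys.argv[1:]: print(n); meas(cam(n))
E
python3 meas.py wrist top side
python3 - <<'E'
from h import *
c=cam('wrist'); save(c,'w6.png'); P=cloud(c); al=P[...,:2]@Y; ac=P[...,:2]@X; z=P[...,2]
for lo,hi,n in((.144,.153,'blk top'),(.126,.136,'knob top')):
    m=(z>lo)&(z<hi)&(ac>.49)&(ac<.56); 
    nn,l,st,ce=cv2.connectedComponentsWithStats(m.astype(np.uint8))
    for i in range(1,nn):
        k=l==i
        if k.sum()>30: print(n,k.sum(),al[k].min(),np.median(al[k]),al[k].max(),ac[k].min(),ac[k].max(),c['pixels'][k].mean(0).round())
E
```

```text
eef_pos: [0.5256, 0.0049, 0.1041]
contact_force: [-0.3, -0.2, -0.6]
gripper_width: 0.501
t: 7.4
eef_pos: [0.5269, 0.005, 0.1858]
tool_rot: [0.002, 0.035, 0.999, 0.001]
contact_force: [-0.5, 0.4, -1.0]
gripper_width: 0.5
wrist
marker 112 43 px [431.3 214.9] top along 0.1184 0.1196 0.123 ac 0.4955 0.5039 z 0.0918
pointer 146 112 px [404.6 223.9] top along 0.0998 0.1014 0.103 ac 0.4964 0.5146 z 0.0965
top
marker none
pointer 15 3 px [327.3 307.3] top along 0.0984 0.1 0.1001 ac 0.5054 0.5073 z 0.0957
side
marker 79 16 px [452.9 421.4] top along -0.5181 -0.5169 -0.5142 ac 0.5 0.5141 z 0.1241
pointer 16 10 px [268.3 246.8] top along 0.0959 0.099 0.1016 ac 0.4981 0.5143 z 0.096
blk top 501 0.13433452436497204 0.13816332657095465 0.1435371696244236 0.5129005725306776 0.5343395170067463 [84. 24. 22.]
blk top 1055 0.09904129927254661 0.10641822550947704 0.11525880666591899 0.5137176328975824 0.5338754535129288 [26. 25. 26.]
knob top 929 0.0339640138487697 0.04426884474660691 0.055241312514433066 0.5132279364933853 0.5342676538130875 [25. 24. 25.]
knob top 546 0.12507922258750753 0.12930591161145816 0.13625031372176616 0.5129461429991344 0.5347300617783941 [66. 21. 20.]
knob top 318 0.09815382589981658 0.09919306897831981 0.11499954719551632 0.5137131927187641 0.5347529765015938 [24. 23. 23.]
```

View pics/w6.png

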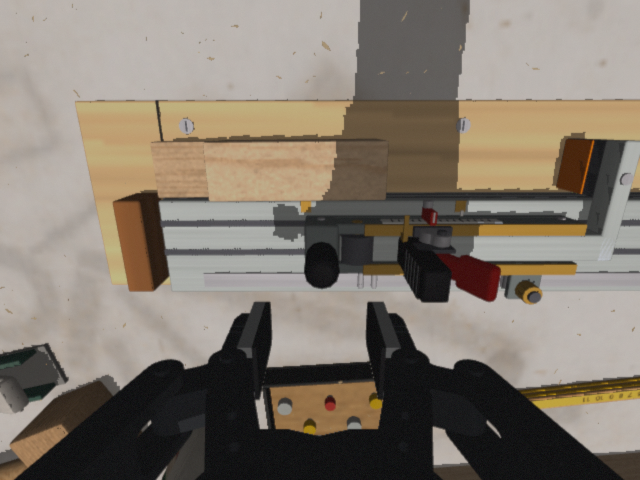

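Released without disturbance. The view shows the knob at (321,265), block at (432,270), lever at (475,275), pointer at (404,224) and marker at (431,215). The pointer-to-marker gap is about 19.4 mm. I now place the open fingers astride the block and lever.

```bash
python3 -m jog '[[0.1,3,0,0],[0.1,6,0,0],[0.1,8.1,0,0],[0.1,8.1,0,0],[0.1,8.1,0,0],[0.1,8.1,2,0],[0.1,8.1,4,0],[0.1,8.1,6,0],[0.1,8.1,7.4,0],[0.1,8.1,7.4,0],[0.1,8.1,7.4,0]]' -0.4 30
python3 meas.py wrist
python3 - <<'E'
from h import *
c=cam('wrist'); save(c,'w7.png'); print(bot.get_obs()['eef_pos'][:2]@Y,bot.get_obs()['eef_pos'][:2]@X)
E
```

```text
t: 8.52
eef_pos: [0.5297, 0.0841, 0.1095]
tool_rot: [-0.001, 0.036, 0.999, -0.001]
contact_force: [0.3, -0.4, 0.8]
gripper_width: 0.705
grasp_force: 0.0
wrist
marker 167 99 px [316.1 257.6] top along 0.1186 0.1215 0.1293 ac 0.4951 0.5144 z 0.0919
pointer 254 195 px [275.1 271.2] top along 0.1 0.1015 0.1032 ac 0.4963 0.5147 z 0.0965
0.12155285409658123 0.5237826140659065
```

View pics/w7.png

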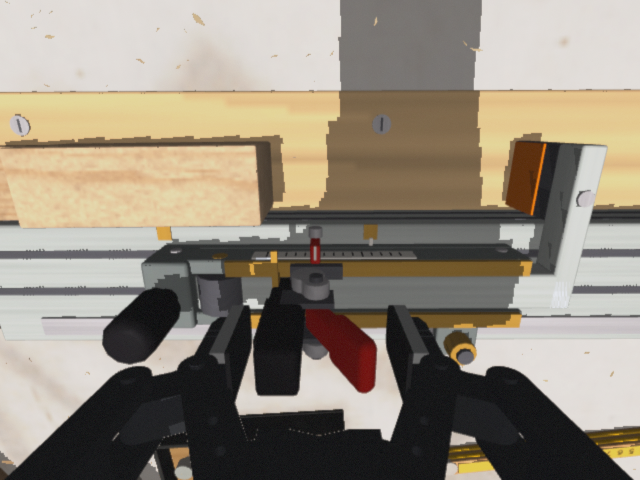

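Fingers are astride the block (275,350) and lever (345,345). The carriage index at (371,242) stands exactly beside the plate at (370,231). Now I push the leg.

```bash
python3 -m jog '[[0,0.4,0,0],[0,0.8,0,0],[0,1.2,0,0],[0,1.6,0,0],[0,2,0,0],[0,2.4,0,0],[0,2.4,0,0],[0,2.4,0,0],[0,2.4,0,0]]' | grep -E 'eef|contact|^t'
python3 meas.py wrist
python3 - <<'E'
from h import *
c=cam('wrist'); save(c,'w8.png'); print(bot.get_obs()['eef_pos'][:2]@Y)
E
```

```text
t: 9.37
eef_pos: [0.5322, 0.1101, 0.1102]
tool_rot: [0.0, 0.035, 0.999, 0.0]
contact_force: [1.7, -2.8, 1.8]
wrist
marker 205 65 px [266.5 255.2] top along 0.1196 0.123 0.1497 ac 0.4949 0.5143 z 0.0919
pointer 262 194 px [259.8 268.9] top along 0.1188 0.1204 0.122 ac 0.4961 0.5147 z 0.0965
0.1464552891402094
```

View pics/w8.png

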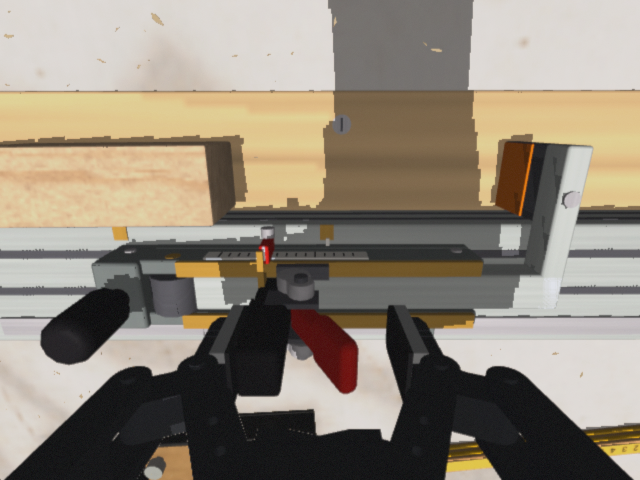

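The pointer measures 120.4 mm and the marker about 121 mm, so it is on the marker, and the index still stands beside the plate. I hold 0.4 s, then close in steps, shifting the centre so the right finger stays against the block.

```bash
python3 -m jog '[[0,0.03,0,0],[0,0.03,0,0],[0,0.03,0,0],[0,0.03,0,0],[0,0.03,0,0]]' | grep -E 'eef|contact|^t'
python3 meas.py wrist
python3 -m jog '[[0,-0.2,0,0],[0,-0.4,0,0],[0,-0.55,0,0],[0,-0.55,0,0],[0,-0.55,0,0]]' -0.15 30
python3 meas.py wrist
```

```text
t: 9.88
eef_pos: [0.5321, 0.1098, 0.1102]
tool_rot: [-0.0, 0.035, 0.999, -0.0]
contact_force: [1.4, -2.9, -0.3]
wrist
marker 202 76 px [268.9 257. ] top along 0.1193 0.1231 0.1515 ac 0.4949 0.5148 z 0.0918
pointer 265 186 px [259.9 268.9] top along 0.1185 0.1201 0.1217 ac 0.4961 0.5148 z 0.0966
t: 10.35
eef_pos: [0.5315, 0.1041, 0.1103]
tool_rot: [-0.0, 0.036, 0.999, -0.0]
contact_force: [-0.8, -3.7, 3.6]
gripper_width: 0.576
grasp_force: 2.1
wrist
marker 179 72 px [278.7 255.4] top along 0.1194 0.123 0.1478 ac 0.4949 0.5141 z 0.0918
pointer 256 198 px [271.2 269.5] top along 0.1181 0.1197 0.1213 ac 0.4958 0.5146 z 0.0965
```

```bash
sed -i 's/(ac>.47)&(ac<.515)/(ac>.47)\&(ac<.5075)/' meas.py
python3 -m jog '[[0,-0.1,0,0],[0,-0.25,0,0],[0,-0.43,0,0],[0,-0.43,0,0],[0,-0.43,0,0]]' 0.1 30
python3 meas.py wrist
python3 - <<'E'
from h import *
c=cam('wrist'); save(c,'w9.png')
E
```

```text
t: 10.82
eef_pos: [0.5315, 0.1006, 0.1104]
tool_rot: [0.0, 0.035, 0.999, 0.0]
contact_force: [-0.5, -1.7, 3.9]
gripper_width: 0.451
grasp_force: 2.7
wrist
marker 147 57 px [284.7 251.4] top along 0.1192 0.123 0.124 ac 0.4947 0.5033 z 0.0916
pointer 155 123 px [281.9 262.5] top along 0.1199 0.1214 0.123 ac 0.4962 0.5075 z 0.0966
```

View pics/w9.png

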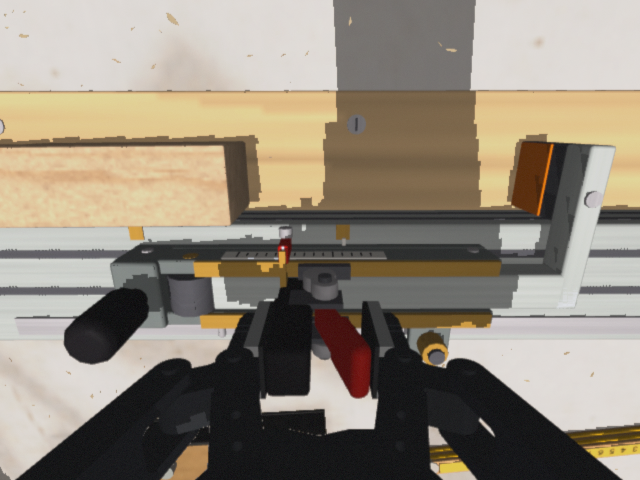

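Pointer 121.4 mm against a marker centre of 121.3 mm. The index at (344,243) is beside the plate at (343,232), and the lever is about to be pressed by the left finger. Continue closing.

```bash
python3 -m jog '[[0,-0.1,0,0],[0,-0.25,0,0],[0,-0.4,0,0],[0,-0.48,0,0],[0,-0.48,0,0],[0,-0.48,0,0]]' 0.33 30
python3 meas.py wrist
```

```text
t: 11.42
eef_pos: [0.531, 0.0963, 0.1101]
tool_rot: [-0.0, 0.035, 0.999, 0.0]
contact_force: [-0.3, 2.6, -0.2]
gripper_width: 0.333
grasp_force: 1.3
wrist
marker 134 59 px [288.6 253.2] top along 0.1186 0.1197 0.1232 ac 0.4947 0.5039 z 0.0918
pointer 152 99 px [293.6 263.2] top along 0.1214 0.1225 0.1243 ac 0.4962 0.5074 z 0.0967
```

```bash
python3 -m jog '[[0,-0.1,0,0],[0,-0.18,0,0],[0,-0.22,0,0],[0,-0.22,0,0],[0,-0.22,0,0],[0,-0.22,0,0]]' 0.42 30
python3 meas.py wrist
python3 - <<'E'
from h import *
c=cam('wrist'); save(c,'w10.png')
E
```

```text
t: 11.97
eef_pos: [0.5309, 0.0933, 0.1104]
tool_rot: [-0.0, 0.035, 0.999, 0.0]
contact_force: [-0.9, 1.3, 2.4]
gripper_width: 0.295
grasp_force: 27.2
wrist
marker 136 68 px [299.2 252.3] top along 0.1186 0.1225 0.1235 ac 0.4948 0.5038 z 0.0915
pointer 146 119 px [295.5 262.4] top along 0.1192 0.1206 0.1221 ac 0.4961 0.5074 z 0.0964
```

View pics/w10.png

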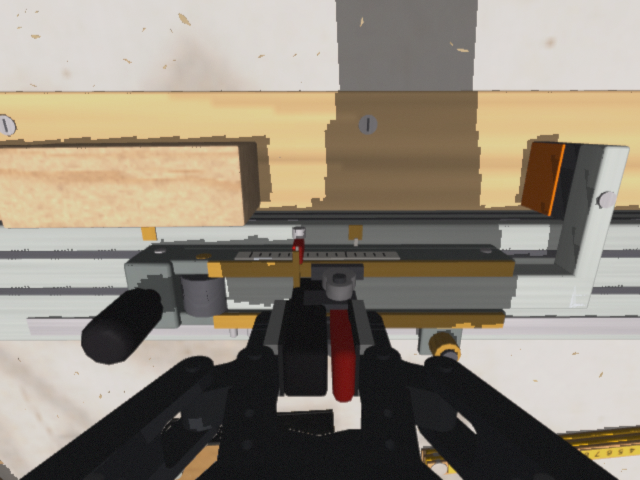

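The lever is upright between the fingers at (343,355), the pointer is over the marker at (297,250), and the index is beside the plate at (355,240). I firm the grip, check and hand in.

```bash
python3 -m jog '[[0,0,0,0],[0,0,0,0],[0,0,0,0],[0,0,0,0],[0,0,0,0],[0,0,0,0]]' 1 40
python3 meas.py wrist
python3 - <<'E'
from h import *
c=cam('wrist'); im=c['pixels']; hsv=cv2.cvtColor(im,cv2.COLOR_RGB2HSV).astype(int);h,s,v=hsv[...,0],hsv[...,1],hsv[...,2]
roi=np.zeros((480,640),bool); roi[222:240,330:380]=1; comps(c,roi&(h>14)&(h<26)&(s>140)&(v>70),'plate',10)
w=im.min(-1)[240:246,345:368]; print((w.astype(float)**4).sum(0).argmax()+345)
P=cloud(c); z=P[...,2]; r=((h<6)|(h>174))&(s>150)&(v>50)&(z>.115)
al=(P[...,:2]@Y)
for a in(.118,.130,.142): k=r&(abs(z-a)<.004); print('lever z',a,k.sum(),al[k].min() if k.any() else None,al[k].max() if k.any() else None)
E
```

```text
t: 12.57
eef_pos: [0.5309, 0.0932, 0.1104]
tool_rot: [-0.0, 0.035, 0.999, 0.0]
contact_force: [-1.8, 0.3, 5.2]
gripper_width: 0.292
grasp_force: 39.5
wrist
marker 130 55 px [299.5 252.9] top along 0.1191 0.1225 0.1234 ac 0.4946 0.5036 z 0.0918
pointer 145 125 px [295.7 263. ] top along 0.1191 0.1206 0.1221 ac 0.4963 0.5073 z 0.0964
plate [349 225  13  14 171] [354.9 231.2] [0.5074 0.1176 0.0556] along 0.1524 z 0.0556
356
lever z 0.118 121 0.13664033204727363 0.14372751392732855
lever z 0.13 164 0.13629853371848266 0.14368912898715308
lever z 0.142 275 0.13611645341528344 0.14374804033145136
```

The lever is upright, the pointer is within 1 mm of the marker, the carriage is in its station and the grip is 39 N.

```bash
python3 -c "
from station import bot
print(bot.hand_in())"
```

```text
the job is handed in; nothing more can be done
None
```

The job is handed in at about 12.6 s with the carriage in its next station, the pointer within about 1 mm of the red marker, and the cam lever closed and still squeezed against the block at about 39 N; the hand-in gave no verdict.

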